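# Clear the pliers and cover the bead trough

### The arm

A 6-joint arm with a two-finger parallel gripper is mounted at the origin on the work surface. World frame = base frame: x ahead of the robot, y to its left, z up, the work surface at z = 0. Lengths are in m, angles in rad, forces in N, time in s.
With the tool pointing down it reaches from about 0.35 to 0.775 m from the base axis. Payload 7.3 kg.
Tool frame: the origin (TCP) lies midway between the tips of the shut fingers; the grasp point (between the pads) lies 19 mm behind it (robot.grip_depth is the z of the grasp point in the tool frame, in m); z points along the fingers, y is the line along which they close (so a half turn about z gives the same grasp; the last joint's range is limited). The gripper opens to 92 mm and grips with 3 to 60 N. Pads are 19 mm wide; open, the fingers measure 130 mm over their backs; the gripper's body (75 mm by 190 mm) begins 47 mm behind the grasp point.
Start: joints at [1.144, 0.342, 1.524, -0, 1.275, -0.146], TCP at [0.145, 0.504, 0.227] pointing down, gripper open.
Joint ranges: [-2.53, 2.53], [-0.77, 2.02], [0.04, 2.7], [-1, 4.14], [0.28, 2.66], [-3.11, 3.11]. Speed limits (rad/s): [2.57, 2.57, 3.14, 3.14, 3.14, 3.14].

### API

Orientations are given as [roll, pitch, yaw] about the fixed x, y, z axes, in that order (R = Rz(yaw) Ry(pitch) Rx(roll)).
In Python, from cell import robot, viewer gives the robot as it stands.
- The arm moves only by the tool step_arm, never from a script. Its argument "increments" is a list of rows, each an object with "delta_pos": the shift along the tool's x, y, z in cm, a list of three; "dr": the turn, a rotation vector about the tool's x, y, z in degrees, a list of three; "fingers": the closure, from -1 (fully open) to 1 (shut), so that 0 is half open. In form: [{"delta_pos": [tx, ty, tz], "dr": [wx, wy, wz], "fingers": fingers}, ...]. A call has exactly 5 rows; each row is the pose to reach, as a shift and turn from the pose commanded when the call began, along the tool's axes at that moment; what a row does not reach only later rows make up. A row lasts 1/8 s, in which the tool goes at most 62.5 mm and 10.7 degrees, less where a joint would pass 70% of its speed; a pose out of reach is approached as far as the arm can. A call with a gripper value outside its range is refused whole. The fingers move at their own pace and stop on an object; "newtons" is the grip in N (left out, the last holds). Time passes only in rows, so rows that repeat a pose let the fingers close, or fill a call up. It gives the time, the measured TCP pose, the force, the opening and the grip force at its end, in the units of the state.
- robot.observe(): the state, without advancing time (a new reading comes with each control period).
- viewer.read_camera(name): name is "scene" or "top"; returns the picture (480x640x3 uint8, red, green, blue); there is no depth.
- viewer.camera_params(name): a dict with "K" (3x3 intrinsics, pixels), "T" (4x4, takes a point from camera to world coordinates). Camera axes: x right, y down, z forward; pixel columns grow to the right and rows downward; lengths in m; the calibration is good to about 2 mm. A picture is of the moment at which its call begins. camera_params takes no time and is no camera call.
- robot.hand_in(): hands the job in; it is judged then, once.
The state is a dict: "time": time; "qpos": joint angles; "qvel": joint speeds; "joint_efforts": joint torques, N m; "tool_pos": TCP position; "tool_rot": TCP orientation; "contact_force": force on the tool from outside, world axes, zero at the start; "torque": the same for the moment, N m; "opening": finger opening in m; "grip_force": force on a finger pad.
Only numpy, scipy, OpenCV 4.12 (cv2) and the standard library are available. Lean on these libraries where they do the work, as an engineer would, in place of code of your own. Each camera call takes 0.05 s, during which the arm holds its last target. There are 200 camera calls.

### The job

Take the round-nose pliers off the bead board and lay them inside the wooden tool tray. Then put the loose wooden cover over the board's bead trough, between the two guide fences, and slide it along until its hole drops over the upright pin and the cover lies flat on the ledges. Leave the other things on the table where they are, and let go of everything.

Things in the scene. Friction and masses are not known exactly. Their poses are not given: they have to be found in the camera images.
- board: Fixed wooden bead board, 280 (its x) by 140 mm (y); origin: centre of its underside, on the table. Along its middle a bead trough 40 mm wide, floor 8 mm above the table (beads only for show). The fixed steel pin, 8 mm thick, round-topped, stands in the trough at y = 0, top 24 mm above the table, somewhere between x = -20 and +20 mm: its place is not reported, look or feel for it.
- board_channel (a point): Point on the board's axis, 18 mm above the table: the height of the flat ledges (y = 20 to 33.5 mm each side), 6 mm below the pin's top. Guide fences run the whole length: inner faces upright at y = +-33.5 mm from 18 to 28 mm height, then flaring at 45 degrees to y = +-38.5 mm at their tops, 33 mm above the table; outer faces y = +-43.5 mm. The channel is open at both ends.
- cover: Loose flat wooden cover, about 0.12 kg: plate 160 (its x) by 64 (y) by 6 mm, flat on the table at first; origin: centre of its underside. On top a block knob 24 (x) by 30 mm (y), centred at x = -15, y = 0, from 6 to 38 mm above the underside. Fits between the fences with 1.5 mm to spare each side, either way round.
- cover_hole (a point): Centre, at the underside, of the cover's one through hole, about 14 mm in diameter: cover frame x = +30, y = 0, z = 0 mm. Resting on the pin's top the cover lies tipped by 0.05 rad or more and slides easily; with the pin in the hole it lies flat, underside 18 mm above the table, and no longer slides (about 3 mm of play each way).
- pliers: Stainless round-nose pliers, 0.09 kg, flat across the two fence tops at first, in the cover's way. 148 mm along their x, 10 mm thick; origin: centre of the underside of the joint block, 32 (x) by 20 (y) by 10 mm high, the place to grip. Slim jaws point to +x (end at +63 mm), two handles to -x (end at -85 mm, 44 mm apart over all).
- tray: The fixed open wooden tool tray, 200 mm (its x) by 140 mm (its y), 22 mm high, walls and floor 6 mm thick; origin at the centre of its underside, on the table.
- bowl: Blue glazed bowl, 110 mm across, 50 mm high, a bystander; origin at the centre of its underside.
- spool: Wooden thread spool, 32 mm across, 32 mm high, standing on the table, a bystander; origin at the centre of its underside.
- jar: Small glass jar with metal lid, 48 mm across, 60 mm high, a bystander; origin at the centre of its underside.
- scoop: Bead spoon with metal bowl and wooden handle, 130 mm long, a bystander; lies along its x axis.

How it is judged:
By the outcome, as a careful person would: the job done as asked, in the order asked, and still so for the second after the job is handed in, with the robot touching nothing.
It also fails if it takes over 62 s, if anything falls off the work surface, if the arm or the gripper's body presses on something with over 40 N, if the wrist force passes 120 N, or if a joint passes its speed limit or range.

## Working session

There is one attempt and no reset: what is moved stays moved. The work goes in short steps, Python scripts to look and compute and a tool call to move; the robot and the scene stay as the last step left them, time stands still between calls to the robot, and variables do not carry over. Pictures are saved under pics/ and viewed, at most 10 in all, crops included, and the job is handed in when it is done.

Besides the shell and the picture viewer there is one more tool, called after "Emit:" by a JSON object that holds its "name" and its "arguments". step_arm: Moves the arm, as the interface text tells. Its arguments: {"type":"object","properties":{"increments":{"type":"array"},"newtons":{"type":"number"}},"required":["increments"]}

```bash
mkdir -p pics; ls; python3 - <<'E'
from cell import robot, viewer
import cv2
for n in ("top","scene"):
    im=viewer.read_camera(n); cv2.imwrite(f"pics/{n}0.png",im[:,:,::-1]); p=viewer.camera_params(n); print(n,p["K"].tolist(),p["T"].round(4).tolist())
print(robot.observe())
E
```

```text
pics
top [[597.3122696959375, 0.0, 319.9023719536895], [0.0, 597.3122696959375, 242.38680946067143], [0.0, 0.0, 1.0]] [[-0.0197, -0.9866, 0.1621, 0.402], [-0.9998, 0.019, -0.0054, -0.0071], [0.0022, -0.1622, -0.9868, 1.1114], [0.0, 0.0, 0.0, 1.0]]
scene [[514.1833798836182, 0.0, 322.09325658362985], [0.0, 514.1833798836182, 227.88232699786604], [0.0, 0.0, 1.0]] [[-0.808, 0.3974, -0.4351, 0.9783], [0.5892, 0.538, -0.6029, 0.5074], [-0.0055, -0.7434, -0.6688, 0.648], [0.0, 0.0, 0.0, 1.0]]
{'time': 0.1, 'qpos': array([ 1.14398761e+00,  3.42669782e-01,  1.52489653e+00, -6.66028190e-05,
        1.27539000e+00, -1.45983422e-01]), 'qvel': array([ 8.05271951e-04, -9.20173396e-05, -2.87439619e-03,  3.19087348e-04,
        3.74633780e-05,  7.09464200e-05]), 'joint_efforts': array([ 2.67158015e-03, -4.32004559e+01, -2.44698018e+01,  7.21678580e-02,
        5.25774469e-02, -4.69164002e-05]), 'tool_pos': array([0.14534593, 0.50411368, 0.22611448]), 'tool_rot': array([-3.14023423e+00, -1.35351692e-04,  2.86078670e+00]), 'contact_force': array([0.97887392, 0.61279951, 0.79437044]), 'torque': array([-0.03997627,  0.05067593,  0.00508813]), 'grip_force': 0.0, 'opening': 0.09163398615650671}
```

View pics/top0.png

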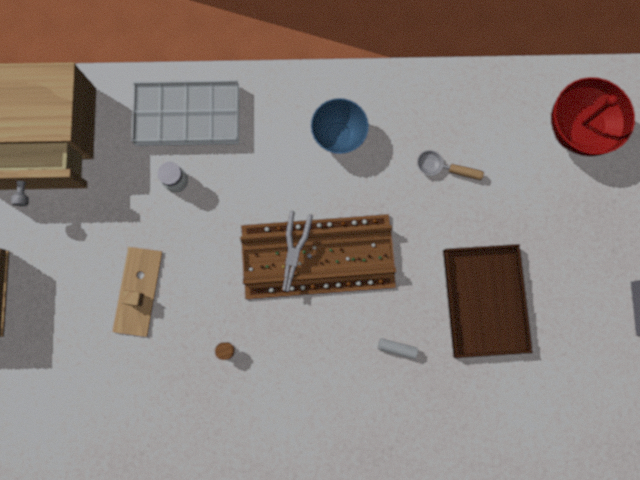

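View pics/scene0.png

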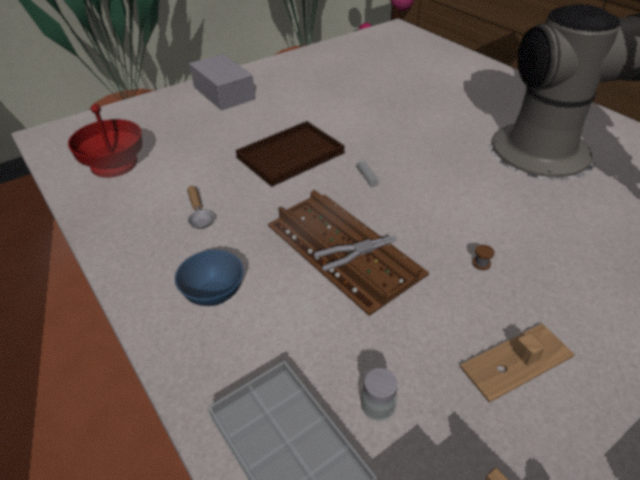

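The top view shows the cover at about (137,292) with its hole at (140,274) and knob at (131,298). The board's centre is at about (318,257), the pliers' joint at (293,257), and the tray at (487,301). I'll enlarge these areas next.

```bash
python3 - <<'E'
import cv2,numpy as np
im=cv2.imread("pics/top0.png")
a=cv2.resize(im[200:310,230:410],None,fx=4,fy=4,interpolation=cv2.INTER_CUBIC)
for i in range(0,180,20): cv2.putText(a,str(230+i),(i*4,10),0,.35,(0,0,255)); cv2.line(a,(i*4,12),(i*4,18),(0,0,255))
for i in range(10,110,10): cv2.putText(a,str(200+i),(0,i*4+4),0,.35,(0,0,255))
cv2.imwrite("pics/b.png",a)
c=cv2.resize(im[240:345,105:170],None,fx=5,fy=5,interpolation=cv2.INTER_CUBIC)
d=cv2.resize(im[235:365,435:540],None,fx=4,fy=4,interpolation=cv2.INTER_CUBIC)
o=np.zeros((530,325+420,3),np.uint8);o[:525,:325]=c;o[:520,325:]=d
for i in range(0,65,10): cv2.putText(o,str(105+i),(i*5,10),0,.35,(0,0,255));
for i in range(10,105,10): cv2.putText(o,str(240+i),(0,i*5+4),0,.35,(0,0,255))
cv2.imwrite("pics/c.png",o)
E
```

```text
(no output)
```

View pics/b.png

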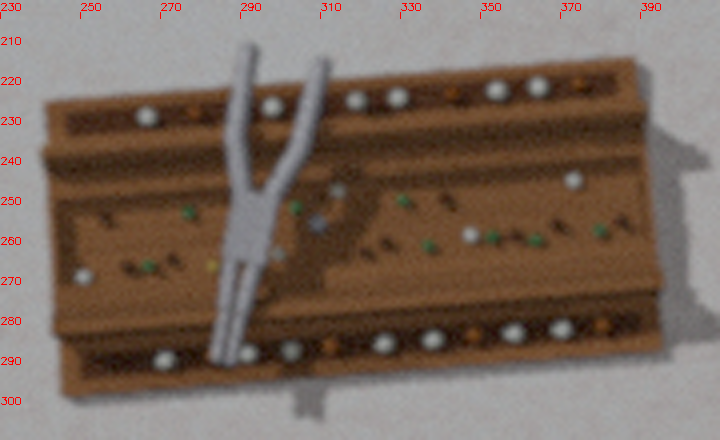

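View pics/c.png

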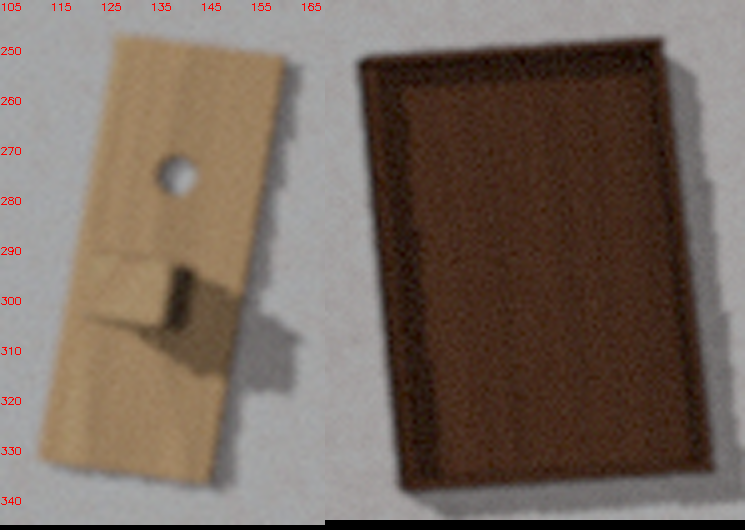

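```bash
cat > h.py <<'E'
import numpy as np
from cell import robot, viewer
def bp(px,z,cam="top"):
    p=viewer.camera_params(cam);K,T=p["K"],p["T"]
    d=T[:3,:3]@np.linalg.solve(K,[px[0],px[1],1.]);o=T[:3,3]
    return o+d*(z-o[2])/d[2]
def pj(P,cam="top"):
    p=viewer.camera_params(cam);q=np.linalg.inv(p["T"])@np.r_[P,1.];q=p["K"]@q[:3];return q[:2]/q[2]
def rect(c,z,name):
    P=np.array([bp(x,z)[:2] for x in c]);e=[np.linalg.norm(P[i]-P[i-1]) for i in range(4)]
    print(name,z,"c",P.mean(0).round(4),"edges",np.round(e,4),"ang",[round(float(np.degrees(np.arctan2(*(P[i]-P[i-1])[::-1]))),1) for i in range(4)])
    return P
E
python3 - <<'E'
from h import *
np.set_printoptions(precision=4,suppress=True)
for z in (0,.012,.018): rect([(242,225.5),(388,215),(395,287),(247,299.5)],z,"board")
rect([(241.2,236.5),(391,226.5),(395,271.5),(243.7,282.5)],.033,"fence")
rect([(128,247.4),(162,251.6),(147,336.8),(113,332)],.006,"cover")
rect([(443.7,250),(519.2,244.5),(531.7,352.5),(454.2,357)],.022,"tray")
print("hole",bp((140.4,275),.006))
print("knob",[bp(((x)/5+105,y/5+240),.038) for x,y in((90,250),(170,262),(163,328),(82,316))])
for n,p,z in(("joint",(292.7,256.7),.043),("tip",(286.2,289.5),.041),("h1",(292.5,211.2),.041),("h2",(310.5,215.5),.041)):print(n,bp(p,z))
print("pin?",bp((309.5,256),.024))
for n,p,z in (("bowl",(340,126),.05),("jar",(172,174),.06),("spool",(225,351),.032)): print(n,bp(p,z))
E
```

```text
board 0 c [ 0.5581 -0.0093] edges [0.1404 0.2777 0.1374 0.2762] ang [3.9, -86.9, -176.7, 93.7]
board 0.012 c [ 0.5564 -0.0092] edges [0.1389 0.2747 0.1359 0.2732] ang [3.9, -86.9, -176.7, 93.7]
board 0.018 c [ 0.5556 -0.0092] edges [0.1381 0.2732 0.1352 0.2718] ang [3.9, -86.9, -176.7, 93.7]
fence 0.033 c [ 0.5577 -0.0088] edges [0.0847 0.2755 0.0834 0.275 ] ang [3.2, -87.2, -177.2, 93.1]
cover 0.006 c [0.4982 0.3258] edges [0.1578 0.0644 0.1587 0.0632] ang [-8.1, -98.2, 171.4, 81.0]
tray 0.022 c [ 0.4685 -0.3154] edges [0.1944 0.1404 0.1967 0.1397] ang [2.5, -86.9, -177.7, 92.1]
hole [0.5287 0.3215 0.006 ]
knob [array([0.4986, 0.3424, 0.038 ]), array([0.4937, 0.3136, 0.038 ]), array([0.4701, 0.3154, 0.038 ]), array([0.475 , 0.3445, 0.038 ])]
joint [0.5524 0.0367 0.043 ]
tip [0.4935 0.0492 0.041 ]
h1 [0.6368 0.0361 0.041 ]
h2 [0.6281 0.0033 0.041 ]
pin? [0.5557 0.0066 0.024 ]
bowl [ 0.7952 -0.0546  0.05  ]
jar [0.7059 0.2534 0.06  ]
spool [0.387  0.1595 0.032 ]
```

The board's axis runs at about -87° through (0.557,-0.009). The measured sizes match those given: tray 196x140, cover 158x64, and the hole 30 mm from the cover's centre. A dark grey spot at (309,256) is probably the pin, and it lies on the axis. I'll go to the pliers next.

```bash
cat >> h.py <<'E'
def go(pos,yaw):
    from scipy.spatial.transform import Rotation as R
    s=robot.observe();A=R.from_euler("xyz",s["tool_rot"]);B=R.from_euler("xyz",[np.pi,0,np.radians(yaw)])
    print("t",round(s["time"],2),"at",s["tool_pos"].round(4),"yaw",np.degrees(s["tool_rot"]).round(2),"F",s["contact_force"].round(1),"open",round(s["opening"],4),"grip",round(s["grip_force"],1),
     "\n delta cm",(A.inv().apply(np.array(pos)-s["tool_pos"])*100).round(2),"dr",np.degrees((A.inv()*B).as_rotvec()).round(2))
E
python3 -c "
from h import *
go([.5524,.0367,.10],168)"
```

```text
t 0.1 at [0.1453 0.5041 0.2261] yaw [-1.7992e+02 -1.0000e-02  1.6391e+02] F [1.  0.6 0.8] open 0.0916 grip 0.0 
 delta cm [-52.07 -33.61  12.65] dr [-0.08 -0.01 -4.09]
```

Emit:
{"name": "step_arm", "arguments": {"increments": [{"delta_pos": [-5.0, -3.2, 0.4], "dr": [0, 0, -1], "fingers": 0}, {"delta_pos": [-10, -6.5, 0.8], "dr": [0, 0, -2], "fingers": 0}, {"delta_pos": [-15, -9.7, 1.2], "dr": [0, 0, -3], "fingers": 0}, {"delta_pos": [-20, -13, 1.6], "dr": [0, 0, -4], "fingers": 0}, {"delta_pos": [-25, -16.1, 2], "dr": [0, 0, -4.1], "fingers": 0}]}}

```text
time: 0.72
tool_pos: [0.3419, 0.2788, 0.2065]
tool_rot: [3.142, -0.0, 2.933]
contact_force: [1.2, 1.0, -0.1]
opening: 0.0476
grip_force: 0.0
```

```bash
python3 -c "
from h import *
go([.5524,.0367,.10],168)"
```

```text
t 0.72 at [0.3419 0.2788 0.2065] yaw [180.    -0.   168.03] F [ 1.2  1.  -0.1] open 0.0476 grip 0.0 
 delta cm [-25.62 -19.32  10.65] dr [ 0.   -0.    0.03]
```

Emit:
{"name": "step_arm", "arguments": {"increments": [{"delta_pos": [-4.6, -3.4, 1.8], "dr": [0, 0, 0], "fingers": 0}, {"delta_pos": [-9.2, -6.9, 3.6], "dr": [0, 0, 0], "fingers": 0}, {"delta_pos": [-13.8, -10.4, 5.4], "dr": [0, 0, 0], "fingers": 0}, {"delta_pos": [-18.5, -13.9, 7.2], "dr": [0, 0, 0], "fingers": 0}, {"delta_pos": [-23, -17.3, 9], "dr": [0, 0, 0], "fingers": 0}]}}

```text
time: 1.35
tool_pos: [0.5311, 0.0618, 0.1159]
tool_rot: [3.141, -0.0, 2.932]
contact_force: [1.3, 0.5, -0.5]
opening: 0.0455
grip_force: 0.0
```

```bash
python3 -c "
from h import *
go([.5524,.0367,.028],168)"
```

```text
t 1.35 at [0.5311 0.0618 0.1159] yaw [ 1.7999e+02 -2.0000e-02  1.6799e+02] F [ 1.3  0.5 -0.5] open 0.0455 grip 0.0 
 delta cm [-2.61 -2.01  8.78] dr [ 0.01 -0.02 -0.01]
```

Emit:
{"name": "step_arm", "arguments": {"increments": [{"delta_pos": [-2.6, -2.0, 2], "dr": [0, 0, 0], "fingers": 0}, {"delta_pos": [-2.6, -2.0, 4], "dr": [0, 0, 0], "fingers": 0}, {"delta_pos": [-2.6, -2.0, 6.5], "dr": [0, 0, 0], "fingers": 0}, {"delta_pos": [-2.6, -2.0, 8.6], "dr": [0, 0, 0], "fingers": 0}, {"delta_pos": [-2.6, -2.0, 8.6], "dr": [0, 0, 0], "fingers": 0}], "newtons": 20}}

```text
time: 1.98
tool_pos: [0.55, 0.0386, 0.029]
tool_rot: [-3.141, -0.004, 2.932]
contact_force: [-0.7, -0.7, -0.1]
opening: 0.0459
grip_force: 0.0
```

Emit:
{"name": "step_arm", "arguments": {"increments": [{"delta_pos": [0, 0, 0], "dr": [0, 0, 0], "fingers": 0.5}, {"delta_pos": [0, 0, 0], "dr": [0, 0, 0], "fingers": 1}, {"delta_pos": [0, 0, 0], "dr": [0, 0, 0], "fingers": 1}, {"delta_pos": [0, 0, 0], "dr": [0, 0, 0], "fingers": 1}, {"delta_pos": [0, 0, 0], "dr": [0, 0, 0], "fingers": 1}]}}

```text
time: 2.6
tool_pos: [0.5518, 0.0385, 0.0313]
tool_rot: [3.141, 0.001, 2.932]
contact_force: [-0.0, -0.0, 4.3]
opening: 0.02
grip_force: 20.0
```

```bash
python3 -c "
from h import *
go([.4685,-.3154,.10],178)
import cv2;cv2.imwrite('pics/g.png',viewer.read_camera('scene')[130:330,220:470,::-1])"; python3 -c "
import cv2;cv2.imwrite('pics/g2.png',cv2.resize(cv2.imread('pics/g.png'),None,fx=3,fy=3,interpolation=2))"
```

```text
t 2.6 at [0.5518 0.0385 0.0313] yaw [1.7999e+02 6.0000e-02 1.6802e+02] F [-0.  -0.   4.3] open 0.02 grip 20.0 
 delta cm [  0.79 -36.35  -6.88] dr [ 0.01  0.07 -9.98]
```

Emit:
{"name": "step_arm", "arguments": {"increments": [{"delta_pos": [0, 0, -2], "dr": [0, 0, 0], "fingers": 1}, {"delta_pos": [0, 0, -5], "dr": [0, 0, 0], "fingers": 1}, {"delta_pos": [0, -4, -8], "dr": [0, 0, -2], "fingers": 1}, {"delta_pos": [0.3, -9, -9], "dr": [0, 0, -4], "fingers": 1}, {"delta_pos": [0.6, -15, -9], "dr": [0, 0, -6], "fingers": 1}]}}

```text
time: 3.28
tool_pos: [0.5144, -0.1079, 0.1215]
tool_rot: [-3.141, 0.002, 3.04]
contact_force: [0.3, -0.9, -0.4]
opening: 0.0198
grip_force: 20.0
```

```bash
python3 -c "
from h import *
go([.4575,-.3154,.06],178)"
```

```text
t 3.27 at [ 0.5144 -0.1079  0.1215] yaw [-1.7998e+02  1.1000e-01  1.7417e+02] F [ 0.3 -0.9 -0.4] open 0.0198 grip 20.0 
 delta cm [  3.57 -21.22   6.15] dr [-0.02  0.1  -3.83]
```

View pics/g2.png

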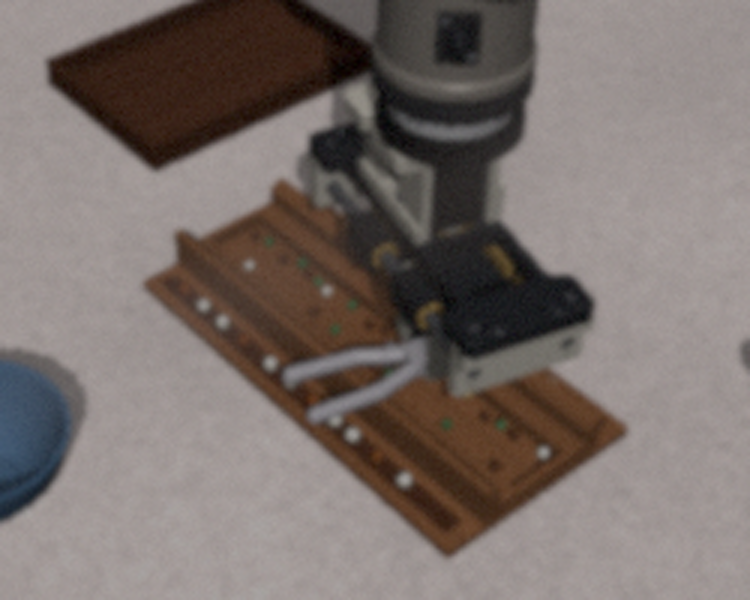

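The pliers are held at the joint, and the 20 mm opening matches the block. I'll carry them to the tray.

Emit:
{"name": "step_arm", "arguments": {"increments": [{"delta_pos": [0.9, -5.5, 0], "dr": [0, 0, -1], "fingers": 1}, {"delta_pos": [1.8, -11, 1], "dr": [0, 0, -2], "fingers": 1}, {"delta_pos": [2.7, -16.5, 2], "dr": [0, 0, -3], "fingers": 1}, {"delta_pos": [3.6, -21.2, 4], "dr": [0, 0, -3.8], "fingers": 1}, {"delta_pos": [3.6, -21.2, 6], "dr": [0, 0, -3.8], "fingers": 1}]}}

```text
time: 3.9
tool_pos: [0.4552, -0.3174, 0.0598]
tool_rot: [-3.141, 0.0, 3.099]
contact_force: [1.0, 0.6, 0.3]
opening: 0.0197
grip_force: 20.0
```

```bash
python3 -c "
from h import *
go([.4575,-.3154,.008],178)"
```

```text
t 3.9 at [ 0.4552 -0.3174  0.0598] yaw [-1.7996e+02  1.0000e-02  1.7756e+02] F [1.  0.6 0.3] open 0.0197 grip 20.0 
 delta cm [-0.22  0.21  5.18] dr [-0.04  0.01 -0.44]
```

Emit:
{"name": "step_arm", "arguments": {"increments": [{"delta_pos": [-0.1, 0.1, 2], "dr": [0, 0, 0], "fingers": 1}, {"delta_pos": [-0.1, 0.1, 3.8], "dr": [0, 0, 0], "fingers": 1}, {"delta_pos": [-0.1, 0.1, 4.6], "dr": [0, 0, 0], "fingers": 1}, {"delta_pos": [-0.1, 0.1, 5.1], "dr": [0, 0, 0], "fingers": 1}, {"delta_pos": [-0.1, 0.1, 5.1], "dr": [0, 0, 0], "fingers": 1}]}}

```text
time: 4.53
tool_pos: [0.4576, -0.3131, 0.0098]
tool_rot: [3.142, 0.0, 3.104]
contact_force: [0.0, -0.4, -1.3]
opening: 0.02
grip_force: 20.0
```

Emit:
{"name": "step_arm", "arguments": {"increments": [{"delta_pos": [0, 0, 0], "dr": [0, 0, 0], "fingers": 0.2}, {"delta_pos": [0, 0, 0], "dr": [0, 0, 0], "fingers": 0}, {"delta_pos": [0, 0, 0], "dr": [0, 0, 0], "fingers": 0}, {"delta_pos": [0, 0, -1], "dr": [0, 0, 0], "fingers": 0}, {"delta_pos": [0, 0, -4], "dr": [0, 0, 0], "fingers": 0}]}}

```text
time: 5.15
tool_pos: [0.4567, -0.3124, 0.0495]
tool_rot: [3.14, -0.002, 3.103]
contact_force: [0.1, -0.7, -0.2]
opening: 0.0456
grip_force: 0.0
```

```bash
python3 -c "
from h import *
go([.4834,.328,.1],-8.4+90)
go([.4834,.328,.1],-8.4-90)
print(robot.observe()['qpos'])"
```

```text
t 5.15 at [ 0.4567 -0.3124  0.0495] yaw [ 1.7988e+02 -1.3000e-01  1.7781e+02] F [ 0.1 -0.7 -0.2] open 0.0456 grip 0.0 
 delta cm [-0.2  64.1  -4.92] dr [-2.000e-02 -2.000e-01  9.621e+01]
t 5.15 at [ 0.4567 -0.3124  0.0495] yaw [ 1.7988e+02 -1.3000e-01  1.7781e+02] F [ 0.1 -0.7 -0.2] open 0.0456 grip 0.0 
 delta cm [-0.2  64.1  -4.92] dr [ 1.900e-01 -2.000e-02 -8.379e+01]
[-7.38472146e-01  5.93727352e-01  1.65741111e+00  1.68571790e-04
  8.93543357e-01 -2.27109536e+00]
```

Emit:
{"name": "step_arm", "arguments": {"increments": [{"delta_pos": [0, 3, -3], "dr": [0, 0, 6], "fingers": -0.1}, {"delta_pos": [0, 8.5, -5], "dr": [0, 0, 14], "fingers": -0.1}, {"delta_pos": [0, 14, -6], "dr": [0, 0, 22], "fingers": -0.1}, {"delta_pos": [0, 20, -6], "dr": [0, 0, 30], "fingers": -0.1}, {"delta_pos": [0, 26, -6], "dr": [0, 0, 38], "fingers": -0.1}]}}

```text
time: 5.78
tool_pos: [0.4676, -0.0516, 0.1108]
tool_rot: [3.141, 0.002, 2.435]
contact_force: [0.4, 0.3, -0.4]
opening: 0.0504
grip_force: 0.0
```

```bash
python3 -c "
from h import *
go([.4834,.328,.1],-8.4+90)"
```

```text
t 5.78 at [ 0.4676 -0.0516  0.1108] yaw [1.7994e+02 1.0000e-01 1.3952e+02] F [ 0.4  0.3 -0.4] open 0.0504 grip 0.0 
 delta cm [23.45 29.9   1.07] dr [ 0.1   0.06 57.92]
```

Emit:
{"name": "step_arm", "arguments": {"increments": [{"delta_pos": [3.5, 4.5, 0], "dr": [0, 0, 8], "fingers": -0.1}, {"delta_pos": [7, 9, 0], "dr": [0, 0, 17], "fingers": -0.1}, {"delta_pos": [10.5, 13.5, 0], "dr": [0, 0, 26], "fingers": -0.1}, {"delta_pos": [14, 18, 0], "dr": [0, 0, 34], "fingers": -0.1}, {"delta_pos": [17.5, 22.5, 0], "dr": [0, 0, 42], "fingers": -0.1}]}}

```text
time: 6.4
tool_pos: [0.479, 0.2336, 0.1107]
tool_rot: [3.14, -0.0, 1.703]
contact_force: [1.1, -0.3, -0.2]
opening: 0.0507
grip_force: 0.0
```

```bash
python3 -c "
from h import *
go([.4834,.328,.09],-8.4+90)"
```

```text
t 6.4 at [0.479  0.2336 0.1107] yaw [ 1.7992e+02 -1.0000e-02  9.7550e+01] F [ 1.1 -0.3 -0.2] open 0.0507 grip 0.0 
 delta cm [9.3  1.68 2.07] dr [ 0.08 -0.02 15.95]
```

Emit:
{"name": "step_arm", "arguments": {"increments": [{"delta_pos": [4, 0.8, 0.5], "dr": [0, 0, 6], "fingers": -0.1}, {"delta_pos": [8, 1.5, 1], "dr": [0, 0, 12], "fingers": -0.1}, {"delta_pos": [9.3, 1.7, 1.5], "dr": [0, 0, 16], "fingers": -0.1}, {"delta_pos": [9.3, 1.7, 2], "dr": [0, 0, 16], "fingers": -0.1}, {"delta_pos": [9.3, 1.7, 2], "dr": [0, 0, 16], "fingers": -0.1}]}}

```text
time: 7.02
tool_pos: [0.4829, 0.3252, 0.0896]
tool_rot: [-3.141, 0.001, 1.429]
contact_force: [-0.5, -0.1, -0.1]
opening: 0.0507
grip_force: 0.0
```

```bash
python3 -c "
from h import *
import cv2
go([.4834,.328,.0095],-8.4+90)
im=viewer.read_camera('top')[:,:,::-1].copy()
cv2.imwrite('pics/t2.png',im)
a=cv2.resize(im[200:310,230:410],None,fx=4,fy=4,interpolation=2)
b=cv2.resize(im[235:365,435:540],None,fx=1.5,fy=1.5,interpolation=2)
for i in range(0,180,10): cv2.putText(a,str(230+i),(i*4,8),0,.3,(0,0,255)); cv2.line(a,(i*4,10),(i*4,16),(0,0,255))
for i in range(10,110,10): cv2.putText(a,str(200+i),(0,i*4+4),0,.35,(0,0,255))
o=np.zeros((440+b.shape[0]-45,720,3),np.uint8)[:600];o[:440]=a;h=o.shape[0]-440;o[440:,:b.shape[1]]=b[:h]
cv2.imwrite('pics/b2.png',o)"
```

```text
t 7.03 at [0.4829 0.3252 0.0896] yaw [-1.7996e+02  4.0000e-02  8.1870e+01] F [-0.5 -0.1 -0.1] open 0.0507 grip 0.0 
 delta cm [0.29 0.02 8.01] dr [-0.04  0.04  0.27]
```

View pics/b2.png

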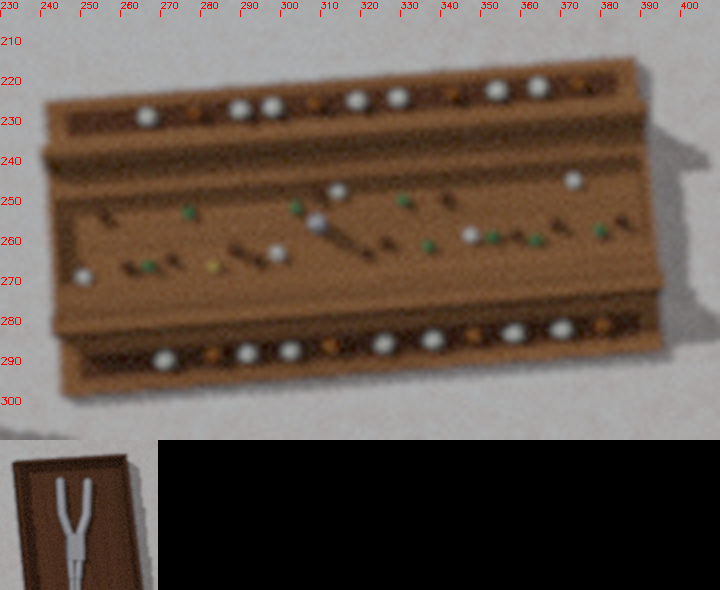

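The pliers lie in the tray. The pin, with its own shadow, is at (309,255), on the board's axis. I'll take the cover's knob next.

Emit:
{"name": "step_arm", "arguments": {"increments": [{"delta_pos": [0.2, 0, 3], "dr": [0, 0, 0.3], "fingers": -0.1}, {"delta_pos": [0.2, 0, 6], "dr": [0, 0, 0.3], "fingers": -0.1}, {"delta_pos": [0.2, 0, 7.4], "dr": [0, 0, 0.3], "fingers": -0.1}, {"delta_pos": [0.2, 0, 7.9], "dr": [0, 0, 0.3], "fingers": -0.1}, {"delta_pos": [0.2, 0, 7.9], "dr": [0, 0, 0.3], "fingers": -0.1}], "newtons": 25}}

```text
time: 7.7
tool_pos: [0.4839, 0.3279, 0.0113]
tool_rot: [3.141, -0.001, 1.423]
contact_force: [0.0, -1.2, 0.2]
opening: 0.0505
grip_force: 0.0
```

Emit:
{"name": "step_arm", "arguments": {"increments": [{"delta_pos": [0, 0, 0], "dr": [0, 0, 0], "fingers": 0.4}, {"delta_pos": [0, 0, 0], "dr": [0, 0, 0], "fingers": 1}, {"delta_pos": [0, 0, 0], "dr": [0, 0, 0], "fingers": 1}, {"delta_pos": [0, 0, 0], "dr": [0, 0, 0], "fingers": 1}, {"delta_pos": [0, 0, 0], "dr": [0, 0, 0], "fingers": 1}]}}

```text
time: 8.32
tool_pos: [0.4836, 0.3281, 0.0111]
tool_rot: [3.141, -0.0, 1.423]
contact_force: [-0.4, 0.1, 4.2]
opening: 0.0239
grip_force: 25.0
```

```bash
python3 -c "
from h import *
p=bp((309,255),.024);print('pin',p)
go([.4834,.328,.09],81.6)"
```

```text
pin [0.55761931 0.00747943 0.024     ]
t 8.32 at [0.4836 0.3281 0.0111] yaw [ 1.7997e+02 -3.0000e-02  8.1510e+01] F [-0.4  0.1  4.2] open 0.0239 grip 25.0 
 delta cm [-0.01 -0.02 -7.89] dr [ 0.03 -0.03 -0.09]
```

Emit:
{"name": "step_arm", "arguments": {"increments": [{"delta_pos": [0, 0, -2], "dr": [0, 0, 0], "fingers": 1}, {"delta_pos": [0, 0, -5], "dr": [0, 0, 0], "fingers": 1}, {"delta_pos": [0, 0, -8], "dr": [0, 0, 5], "fingers": 1}, {"delta_pos": [-3, 0.5, -9], "dr": [0, 0, 14], "fingers": 1}, {"delta_pos": [-8, 1, -9], "dr": [0, 0, 23], "fingers": 1}]}}

```text
time: 8.95
tool_pos: [0.4819, 0.2476, 0.1014]
tool_rot: [3.14, -0.002, 1.019]
contact_force: [0.1, -1.3, -2.5]
opening: 0.0237
grip_force: 25.0
```

```bash
python3 -c "
from h import *
go([.5538,.070,.1],3.1)"
```

```text
t 8.95 at [0.4819 0.2476 0.1014] yaw [ 1.7992e+02 -1.1000e-01  5.8360e+01] F [ 0.1 -1.3 -2.5] open 0.0237 grip 25.0 
 delta cm [-11.35  15.44   0.14] dr [ 2.000e-02 -1.400e-01  5.526e+01]
```

Emit:
{"name": "step_arm", "arguments": {"increments": [{"delta_pos": [-2.2, 3, 0], "dr": [0, 0, 9], "fingers": 1}, {"delta_pos": [-4.5, 6.1, 0], "dr": [0, 0, 18], "fingers": 1}, {"delta_pos": [-6.8, 9.2, 0], "dr": [0, 0, 27], "fingers": 1}, {"delta_pos": [-9, 12.3, 0], "dr": [0, 0, 36], "fingers": 1}, {"delta_pos": [-11.3, 15.4, 0], "dr": [0, 0, 45], "fingers": 1}]}}

```text
time: 9.57
tool_pos: [0.5538, 0.0694, 0.1003]
tool_rot: [-3.141, 0.001, 0.231]
contact_force: [-0.0, -0.6, -1.6]
opening: 0.0234
grip_force: 25.0
```

```bash
python3 -c "
from h import *
go([.5538,.070,.075],3.1)"
```

```text
t 9.57 at [0.5538 0.0694 0.1003] yaw [-1.7998e+02  5.0000e-02  1.3220e+01] F [-0.  -0.6 -1.6] open 0.0234 grip 25.0 
 delta cm [ 0.01 -0.05  2.53] dr [-0.02  0.05 10.12]
```

Then I'll turn the rest of the way, lower to z = 0.060 (underside about 49 mm, clear of the fences) and look at the alignment.

Emit:
{"name": "step_arm", "arguments": {"increments": [{"delta_pos": [0, 0, 1], "dr": [0, 0, 7], "fingers": 1}, {"delta_pos": [0, 0, 2.5], "dr": [0, 0, 10.1], "fingers": 1}, {"delta_pos": [0, 0, 4], "dr": [0, 0, 10.1], "fingers": 1}, {"delta_pos": [0, 0, 4], "dr": [0, 0, 10.1], "fingers": 1}, {"delta_pos": [0, 0, 4], "dr": [0, 0, 10.1], "fingers": 1}]}}

```text
time: 10.2
tool_pos: [0.554, 0.0708, 0.0609]
tool_rot: [-3.142, -0.0, 0.06]
contact_force: [0.4, -0.5, -1.7]
opening: 0.0237
grip_force: 25.0
```

```bash
python3 -c "
from h import *
import cv2
go([.5538,.070,.03],3.1)
im=viewer.read_camera('top')[:,:,::-1].copy()
a=cv2.resize(im[195:315,230:410],None,fx=4.4,fy=4.4,interpolation=2)
# predicted plate top corners and hole at present pose
s=robot.observe();t=s['tool_pos'];y=s['tool_rot'][2]-np.pi/2;u=np.array([np.cos(y),np.sin(y)]);v=np.array([-u[1],u[0]])
for q in ((95,32),(95,-32),(-65,32),(-65,-32),(45,0)):
    P=np.r_[t[:2]+(q[0]*u+q[1]*v)/1000,t[2]-.0111+.006];x=(pj(P)-[230,195]+.5)*4.4-.5;cv2.circle(a,tuple(int(k) for k in x),2,(0,255,0),-1)
cv2.imwrite('pics/b3.png',a)"
```

```text
t 10.2 at [0.554  0.0708 0.0609] yaw [-1.80e+02 -2.00e-02  3.47e+00] F [ 0.4 -0.5 -1.7] open 0.0237 grip 25.0 
 delta cm [-0.02  0.07  3.09] dr [-0.   -0.02  0.37]
```

View pics/b3.png

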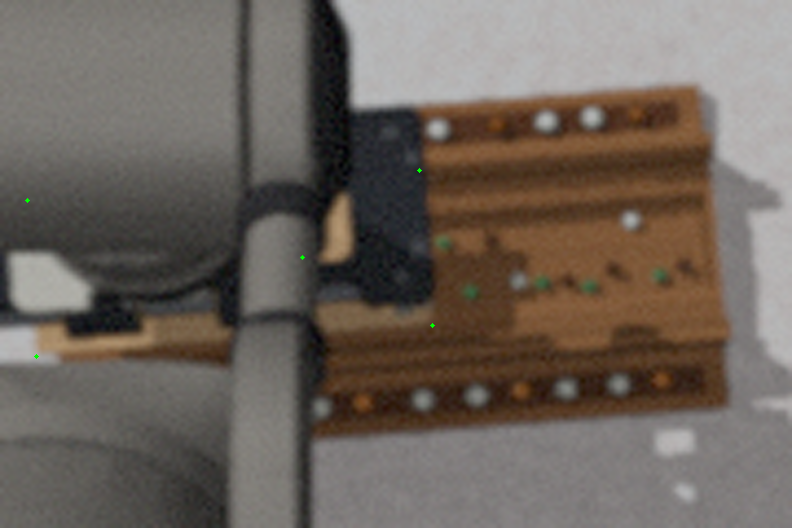

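The plate's near edge, about (40,352) to (432,325), agrees with the predicted corners. I'll lower it gently into the channel.

Emit:
{"name": "step_arm", "arguments": {"increments": [{"delta_pos": [0, 0, 1], "dr": [0, 0, 0.3], "fingers": 1}, {"delta_pos": [0, 0, 1.8], "dr": [0, 0, 0.3], "fingers": 1}, {"delta_pos": [0, 0, 2.1], "dr": [0, 0, 0.3], "fingers": 1}, {"delta_pos": [0, 0, 2.4], "dr": [0, 0, 0.3], "fingers": 1}, {"delta_pos": [0, 0, 2.4], "dr": [0, 0, 0.3], "fingers": 1}]}}

```text
time: 10.88
tool_pos: [0.5536, 0.0706, 0.0365]
tool_rot: [-3.142, 0.001, 0.054]
contact_force: [-0.1, 0.1, -2.0]
opening: 0.0238
grip_force: 25.0
```

```bash
python3 -c "
from h import *
go([.5548,.052,.03],3.1);print(robot.observe()['torque'])"
```

```text
t 10.88 at [0.5536 0.0706 0.0365] yaw [-1.80e+02  4.00e-02  3.12e+00] F [-0.1  0.1 -2. ] open 0.0238 grip 25.0 
 delta cm [0.02 1.86 0.65] dr [-0.    0.04  0.02]
[-0.03853262  0.33504557  0.06740986]
```

Emit:
{"name": "step_arm", "arguments": {"increments": [{"delta_pos": [0, 0, 0.1], "dr": [0, 0, 0], "fingers": 1}, {"delta_pos": [0, 0, 0.15], "dr": [0, 0, 0], "fingers": 1}, {"delta_pos": [0, 0, 0.2], "dr": [0, 0, 0], "fingers": 1}, {"delta_pos": [0, 0, 0.2], "dr": [0, 0, 0], "fingers": 1}, {"delta_pos": [0, 0, 0.2], "dr": [0, 0, 0], "fingers": 1}], "newtons": 12}}

```text
time: 11.5
tool_pos: [0.5536, 0.0706, 0.0348]
tool_rot: [-3.142, 0.0, 0.054]
contact_force: [-3.1, 0.2, 2.2]
opening: 0.0238
grip_force: 12.0
```

```bash
python3 -c "
from h import *
go([.5548,.052,.03],3.1);print(robot.observe()['torque'])"
```

```text
t 11.5 at [0.5536 0.0706 0.0348] yaw [-1.80e+02  2.00e-02  3.12e+00] F [-3.1  0.2  2.2] open 0.0238 grip 12.0 
 delta cm [0.02 1.86 0.48] dr [-0.    0.02  0.02]
[-0.1352371   0.70234775  0.1427117 ]
```

Contact is light: about 4 N up from the pin and 3 N sideways from a fence. I'll ease off 0.7 mm sideways and slide.

Emit:
{"name": "step_arm", "arguments": {"increments": [{"delta_pos": [-0.07, 0.3, 0], "dr": [0, 0, 0], "fingers": 1}, {"delta_pos": [-0.07, 0.6, 0], "dr": [0, 0, 0], "fingers": 1}, {"delta_pos": [-0.07, 0.9, 0], "dr": [0, 0, 0], "fingers": 1}, {"delta_pos": [-0.07, 1.2, 0], "dr": [0, 0, 0], "fingers": 1}, {"delta_pos": [-0.07, 1.4, 0], "dr": [0, 0, 0], "fingers": 1}]}}

```text
time: 12.12
tool_pos: [0.554, 0.0561, 0.0346]
tool_rot: [3.141, -0.0, 0.054]
contact_force: [0.4, 0.6, -0.9]
opening: 0.0235
grip_force: 12.0
```

```bash
python3 -c "
from h import *
go([.5548,.052,.03],3.1);print(robot.observe()['torque'])"
```

```text
t 12.12 at [0.554  0.0561 0.0346] yaw [ 1.7999e+02 -1.0000e-02  3.0900e+00] F [ 0.4  0.6 -0.9] open 0.0235 grip 12.0 
 delta cm [0.06 0.41 0.46] dr [ 0.01 -0.01 -0.01]
[-0.08270211  0.1201467  -0.00034029]
```

Emit:
{"name": "step_arm", "arguments": {"increments": [{"delta_pos": [0, 0.2, 0], "dr": [0, 0, 0], "fingers": 1}, {"delta_pos": [0, 0.4, 0], "dr": [0, 0, 0], "fingers": 1}, {"delta_pos": [0, 0.4, 0.1], "dr": [0, 0, 0], "fingers": 1}, {"delta_pos": [0, 0.4, 0.25], "dr": [0, 0, 0], "fingers": 1}, {"delta_pos": [0, 0.4, 0.25], "dr": [0, 0, 0], "fingers": 1}]}}

```text
time: 12.75
tool_pos: [0.5539, 0.0527, 0.032]
tool_rot: [-3.141, 0.0, 0.054]
contact_force: [-0.6, -0.8, -1.6]
opening: 0.0239
grip_force: 12.0
```

```bash
python3 -c "
from h import *
go([.5548,.052,.03],3.1);print(robot.observe()['torque'])"
```

```text
t 12.75 at [0.5539 0.0527 0.032 ] yaw [-1.7999e+02  2.0000e-02  3.1200e+00] F [-0.6 -0.8 -1.6] open 0.0239 grip 12.0 
 delta cm [0.08 0.07 0.2 ] dr [-0.01  0.02  0.02]
[-0.02580207  0.19878262  0.03775051]
```

The underside is at about 21 mm, below the pin's top, with no contact force, so the pin is in the hole. I'll lower to 18 mm (TCP about 0.029).

Emit:
{"name": "step_arm", "arguments": {"increments": [{"delta_pos": [0, 0, 0.1], "dr": [0, 0, 0], "fingers": 1}, {"delta_pos": [0, 0, 0.2], "dr": [0, 0, 0], "fingers": 1}, {"delta_pos": [0, 0, 0.3], "dr": [0, 0, 0], "fingers": 1}, {"delta_pos": [0, 0, 0.35], "dr": [0, 0, 0], "fingers": 1}, {"delta_pos": [0, 0, 0.35], "dr": [0, 0, 0], "fingers": 1}]}}

```text
time: 13.38
tool_pos: [0.5541, 0.0526, 0.0291]
tool_rot: [-3.142, -0.0, 0.054]
contact_force: [-2.1, 0.1, 3.5]
opening: 0.024
grip_force: 12.0
```

```bash
python3 -c "
from h import *
go([.5548,.052,.03],3.1);print(robot.observe()['torque'])"
```

```text
t 13.38 at [0.5541 0.0526 0.0291] yaw [-1.80e+02 -1.00e-02  3.11e+00] F [-2.1  0.1  3.5] open 0.024 grip 12.0 
 delta cm [ 0.07  0.06 -0.09] dr [-0.   -0.01  0.01]
[-0.10377583  0.48924087 -0.0237698 ]
```

Emit:
{"name": "step_arm", "arguments": {"increments": [{"delta_pos": [0, 0, 0.2], "dr": [0, 0, 0], "fingers": 0.2}, {"delta_pos": [0, 0, 0.2], "dr": [0, 0, 0], "fingers": 0}, {"delta_pos": [0, 0, 0.2], "dr": [0, 0, 0], "fingers": 0}, {"delta_pos": [0, 0, -2], "dr": [0, 0, 0], "fingers": 0}, {"delta_pos": [0, 0, -6], "dr": [0, 0, 0], "fingers": 0}]}}

```text
time: 14.0
tool_pos: [0.553, 0.0526, 0.088]
tool_rot: [-3.141, 0.004, 0.054]
contact_force: [0.5, 0.2, -0.9]
opening: 0.046
grip_force: 0.0
```

Emit:
{"name": "step_arm", "arguments": {"increments": [{"delta_pos": [0, -3, -4], "dr": [0, 0, 0], "fingers": 0}, {"delta_pos": [-1, -8, -7], "dr": [0, 0, 0], "fingers": 0}, {"delta_pos": [-3, -13, -8], "dr": [0, 0, 0], "fingers": 0}, {"delta_pos": [-6, -18, -8], "dr": [0, 0, 0], "fingers": 0}, {"delta_pos": [-9, -23, -8], "dr": [0, 0, 0], "fingers": 0}]}}

```text
time: 14.62
tool_pos: [0.4507, 0.2788, 0.1689]
tool_rot: [-3.141, -0.001, 0.054]
contact_force: [0.1, -0.4, 0.7]
opening: 0.0461
grip_force: 0.0
```

```bash
python3 -c "
from h import *
import cv2
s=robot.observe();print(s['time'],s['tool_pos'],s['contact_force'],s['opening'])
im=viewer.read_camera('top')[:,:,::-1].copy();sc=viewer.read_camera('scene')[:,:,::-1]
a=cv2.resize(im[200:370,230:540],None,fx=2.5,fy=2.5,interpolation=2)[:,:775]
b=cv2.resize(sc[180:320,250:440],None,fx=1.3,fy=1.3,interpolation=2)
o=np.zeros((600,775,3),np.uint8);o[:425]=a;o[425:,:b.shape[1]]=b[:175]
c=cv2.resize(sc,(233,175));o[425:,300:533]=c
cv2.imwrite('pics/f.png',o)"
```

```text
14.625 [0.45073362 0.27875671 0.16894189] [ 0.12497701 -0.36663426  0.67555796] 0.046071992891689076
```

View pics/f.png

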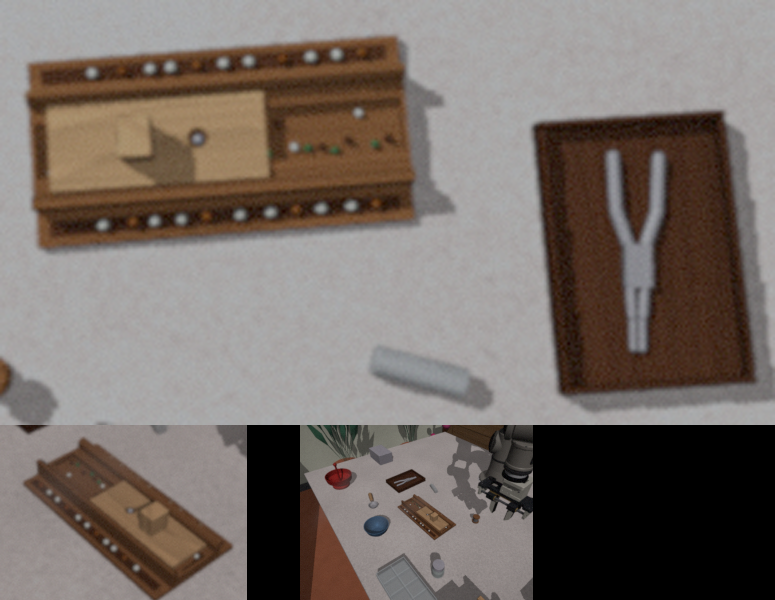

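The cover lies flat between the fences with the pin's tip showing in its hole at (198,138) in the crop. The pliers lie inside the tray, and the bystanders haven't moved.

```bash
python3 -c "
from h import *
print(robot.hand_in())"
```

```text
the job is handed in; nothing more can be done
None
```

The pliers are lying in the tray, the cover is flat on the ledges with the pin in its hole, the gripper has let go of everything, and the job was handed in at about 15 s; no verdict came back.

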